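# Squareness check of a setting block, held in the corner of the gauging fixture

## Robot

A 6-joint arm with a two-finger parallel gripper is mounted at the origin on a cart in front of the work surface, level with it; the furniture and walls round the work are solid. World frame = base frame: x ahead of the robot, y to its left, z up, the work surface at z = 0. Lengths are in m, angles in rad, forces in N, time in s.
With the tool pointing down it reaches from about 0.375 to 0.9 m from the base axis. Payload 3.1 kg.
Tool frame: the origin (TCP) lies between the finger pads; the fingertips stand 8 mm ahead of it and the grasp point (between the pads) lies 11 mm behind it; z points along the fingers, y is the line along which they close (so a half turn about z gives the same grasp; the last joint's range is limited). The gripper opens to 87 mm and grips with 3 to 60 N. Pads are 19 mm wide; open, the fingers measure 117 mm over their backs; the gripper's body (75 mm by 190 mm) begins 51 mm behind the grasp point.
Start: joints at [-0.178, 0.527, 1.433, -0, 1.181, -0.178], TCP at [0.625, 0, 0.231] pointing down, gripper open.
Joint ranges: [-3.08, 3.08], [-0.75, 2.2], [0.22, 2.44], [-1.43, 4.57], [0, 2.65], [-2.85, 2.85]. Speed limits (rad/s): [2.79, 2.79, 3.14, 3.14, 3.14, 3.14].

## Interface

Orientations are given as a unit quaternion [x, y, z, w].
In Python, from rig import robot, vision, job gives the robot as it stands.
- The arm moves only by the shell command python3 -m handwheel 'ROWS' [OPENING] [FORCE]. ROWS is JSON, a list of rows, each a list of 4 numbers: the shift along the tool's x, y, z as a fraction of full scale, then the turn about the tool's z as a fraction of full scale. A call has 1 to 20 rows; each row is the pose to reach, as a shift and turn from the pose commanded when the call began, along the tool's axes at that moment, turning the shorter way round; what a row does not reach only later rows make up. Full scale, the value 1, is 300 mm for a shift and 2 pi rad for a turn. A row lasts 1/12 s, in which the tool goes at most 41.7 mm and 7.16 degrees, less where a joint would pass 70% of its speed; a pose out of reach is approached as far as the arm can. A call with a number of a shift or a turn outside -1 to 1 is refused whole. A call with a gripper value outside its range is refused whole. OPENING is the opening in per cent of the stroke, from 0 (shut) to 100 (fully open), set as the call begins (- or left out, the last holds). The fingers move at their own pace and stop on an object; FORCE is the grip in N (left out, the last holds). Time passes only in rows, so rows that repeat a pose let the fingers close. It gives the time, the measured TCP pose, the force, the opening and the grip force at its end, in the units of the state.
- robot.get_obs(): the state, without advancing time (a new reading comes with each control period).
- vision.camera(name): name is "scene" or "side" or "wrist"; returns a dict with "frame" (400x640x3 uint8, red, green, blue), "K" (3x3 intrinsics, pixels), "k1" (the pictures are not rectified: a ray, as slopes to the right and down, at radius r is drawn at 1 + k1 r^2 times it, then the intrinsics apply), "cam_to_world" (4x4, takes a point from camera to world coordinates); the wrist camera has in their place "hand_eye" (4x4, takes a point from camera to tool coordinates, whose origin is the TCP and whose axes are the flange's). Camera axes: x right, y down, z forward; pixel columns grow to the right and rows downward; lengths in m; the calibration is good to about 2 mm. A picture is of the moment at which its call begins: read the wrist's pose just before it. There is no depth.
- job.hand_in(): hands the job in; it is judged then, once.
Trained networks look in the newest picture that a camera, given by its name, has taken for a name from the list of things; names that differ only in an ending like _2 or _b are one class to them, and where a whole thing is asked for, a point or a joint stands for the part that bears it (a point fixed in the world has none). Each returns a list of dicts, best first, with "conf" (0 to 1); they miss things now and then, are a little off and sometimes report something else, mostly with a low value. They report only what shows in the picture. A call takes as long as a camera call. They do not tell look-alikes from the thing itself.
- vision.look_for(camera, label): "point" ([row, column] in pixels, amid what is visible of it).
- vision.outline_of(camera, label): "mask" (400x640 bool, what is visible of it) and "point" ([row, column] in pixels, amid what is visible of it).
The state is a dict: "time": time; "q": joint angles; "joint_velocities": joint speeds; "joint_torque": joint torques, N m; "position": TCP position; "tool_rot": TCP orientation; "ft_force": force on the tool from outside, world axes, zero at the start; "moment": the same for the moment, N m; "grip_width": finger opening in m; "grip_force": force on a finger pad.
Only numpy, scipy, OpenCV 4.12 (cv2) and the standard library are available. Lean on these libraries where they do the work, as an engineer would, in place of code of your own. Each camera call takes 0.05 s, during which the arm holds its last target. There are 200 camera calls.

## Task

Check the dark cast-iron setting block for squareness: while the dial indicator's arm is still swung aside, stand the block on the grey gauging fixture, a little clear of both stops and of the indicator's path, and let go of it. Then swing the indicator arm in by its knob all the way to its home stop, so that its plunger points out over the tall fence. Last, slide the block, upright and flat on the plate, into the corner until it bears squarely on the tall fence and on the low side rail at once, with the plunger pushed in by it, and finish while still holding it pressed firmly against both stops for the reading: do not let go at the end, and leave the things around undisturbed.

Things in the scene. Friction and masses are not known exactly. Their poses are not given: they have to be found in the camera images.
- setting_block: dark brown-black cast-iron setting block, a plain upright block 60 x 50 x 82 mm (its own x, y, z), about 0.6 kg (cored out inside), standing loose on the bench to the left of the fixture; origin at the centre of its underside. It slides easily on the ground, oiled plate and stops (friction about 0.25), but a hand that leans on it makes it drag more
- gauging_fixture: fixed gauging fixture on the bench: grey base plate 235 x 150 mm (its x, y), top of the plate 22 mm above the bench; origin on the bench under the plate's centre, its x axis points away from the robot from the loading end to the indicator post, y to the left. A bright steel area of 105 x 112 mm on the plate, its centre at x = -65, y = -3 mm, is where the block stands
- fence: tall steel stop fixed on the plate, 44 mm high above the plate and 40 mm wide, its bright face looks to the fixture's -x and lies at x = -22.5 mm in the fixture's frame, from y = -17 to +23 mm (this body's origin coincides with the fixture's origin). The top of the fence is 44 mm above the plate
- side_rail: low steel stop fixed on the plate, 16 mm high above the plate, 82 mm long along the fixture's x (from x = -108.5 to -26.5 mm), 14 mm thick; its bright face looks to the fixture's -y and lies at y = +30 mm in the fixture's frame (this body's origin coincides with the fixture's origin). With its 60 mm side along the fixture's x, a block in the corner has its centre at x = -52.5, y = +5 mm
- indicator_arm (a joint): swing of the aluminium indicator arm about its upright post, rad: 0 = home against its stop (arm points to the fixture's -x, over the fence), grows as it swings out counter-clockwise seen from above, to the fixture's -y side, up to 1.7. It is stiff enough to stay where it is left (0.10 N m)
- swing_pivot (a point): point on the axis of the post, at the height of the plate top; in the fixture's frame x = +92.5, y = +5, z = 22 mm. The arm swings about the vertical through it
- swing_knob (a point): top centre of the black upright knob on the arm, 70 mm from the pivot's axis; the knob is a cylinder of 13 mm diameter and 20 mm height, free on all sides, its top is 98 mm above the plate (120 mm above the bench); below it the clamp block and dial reach up to 76 mm above the plate
- plunger (a joint): spring plunger of the dial indicator, m: 0 = out, grows as it is pushed in, up to 0.006. With the arm home it lies along the fixture's x at y = +5 mm, 66 mm above the plate; a block resting on the fence pushes it in by 3.5 mm, against about 2 N. The dial's red needle turns with it
- plunger_tip (a point): ball nose of the plunger; with the arm home and the plunger out it stands 3.5 mm in front of the fence's face (to the fixture's -x)
- loupe: bystander: black loupe, 38 mm wide, 41 mm high; leave it alone
- grease_tin: bystander: round tin with blue lid, 60 mm wide, 24 mm high; leave it alone
- ring_gauge: bystander: bright steel ring, 54 mm wide, 18 mm high; leave it alone
Mind the look-alikes: they are no part of the job. What is shaped like the setting_block but red is not meant.

How it is judged:
On the way, in this order (a step that is already met when the one before it is completed fails the run):
1. the block stands upright on the fixture's plate, let go and touching neither stop, while the indicator arm is still swung aside (z of setting_block in the frame of gauging_fixture between 0.019 and 0.025 m and angle between setting_block's own z axis and vertical below 0.05 rad and contact force between the fingers and setting_block below 0.1 N and contact force between setting_block and fence below 0.1 N and contact force between setting_block and side_rail below 0.1 N and value of joint indicator_arm above 0.6 rad), for 0.2 s.
2. the indicator arm has been swung home, with the block standing on the plate (value of joint indicator_arm below 0.05 rad and z of setting_block in the frame of gauging_fixture between 0.019 and 0.025 m), for 0.2 s.
At the end, for the whole second after the job is handed in: Still held by the robot, the block presses on fence and side rail with over 2 N each, at rest, upright (0.03 rad), flat on the plate (2.5 mm) and square to the stops (0.04 rad); the arm is home (0.05 rad) and the plunger pushed in over 2.2 mm (contact force between setting_block and fence above 2 N and contact force between setting_block and side_rail above 2 N and contact force between the fingers and setting_block above 2 N and value of joint plunger above 0.0022 m and value of joint indicator_arm below 0.05 rad and angle between setting_block's own z axis and vertical below 0.03 rad and (angle between the x axis of setting_block and the x axis of gauging_fixture, either way round below 0.04 rad or angle between the x axis of setting_block and the y axis of gauging_fixture, either way round below 0.04 rad) and z of setting_block in the frame of gauging_fixture between 0.019 and 0.0245 m and linear speed of setting_block below 0.02 m/s); the arm keeps its last pose, push and grip.
It fails at once if the plunger is swept against the block while the arm is not home (contact force between plunger and setting_block above 0.5 N and value of joint indicator_arm above 0.08 rad).
It fails at once if the block is tipped over (angle between setting_block's own z axis and vertical above 0.6 rad).
It fails at once if the loupe is disturbed (moved 15 mm) (distance of loupe from where it was at the start of the episode above 0.015 m).
It fails at once if the grease tin is disturbed (moved 15 mm) (distance of grease_tin from where it was at the start of the episode above 0.015 m).
It fails at once if the ring gauge is disturbed (moved 15 mm) (distance of ring_gauge from where it was at the start of the episode above 0.015 m).
It also fails if it takes over 72 s, if anything falls off the work surface, if the arm or the gripper's body presses on something with over 40 N, if the wrist force passes 120 N, or if a joint passes its speed limit or range.

## Working session

There is one attempt and no reset: what is moved stays moved. The work goes in short steps, Python scripts to look and compute and a shell command to move; the robot and the scene stay as the last step left them, time stands still between calls to the robot, and variables do not carry over. Pictures are saved under pics/ and viewed, at most 11 in all, crops included, and the job is handed in when it is done.

```bash
ls; mkdir -p pics
python3 - <<'E'
from rig import robot,vision
import cv2,numpy as np
o=robot.get_obs();print(o['time'],o['position'],o['tool_rot'],o['grip_width'])
for c in('scene','side'):
    d=vision.camera(c);cv2.imwrite(f'pics/{c}0.png',d['frame'][:,:,::-1])
    print(c,d['K'].tolist() if hasattr(d['K'],'tolist') else d['K'],d['k1'],np.round(d['cam_to_world'],4).tolist())
    for l in('setting_block','gauging_fixture','fence','side_rail','swing_knob','plunger_tip','loupe','grease_tin','ring_gauge'):
        print(l,[(np.round(r['point']).tolist(),round(r['conf'],2)) for r in vision.look_for(c,l)][:3])
d=vision.camera('wrist');print(np.round(d['hand_eye'],4).tolist(),d['K'],d['k1'])
E
```

```text
pics
0.0 [6.24296817e-01 1.51512259e-04 2.29593138e-01] [ 7.07105548e-01  7.07107224e-01 -6.02049055e-04 -8.69219510e-04] 0.08684660078473601
scene [[407.8662924322696, 0.0, 325.56437530541746], [0.0, 407.8662924322696, 193.10998761672553], [0.0, 0.0, 1.0]] 0.02486889451664157 [[0.8466, -0.2685, 0.4595, -0.0287], [-0.5322, -0.4396, 0.7236, -0.8584], [0.0077, -0.8571, -0.5151, 0.7169], [0.0, 0.0, 0.0, 1.0]]
setting_block [([166.0, 243.0], 0.86), ([195.0, 280.0], 0.82), ([176.0, 262.0], 0.67)]
gauging_fixture [([220.0, 345.0], 0.59)]
fence [([215.0, 337.0], 0.76)]
side_rail [([219.0, 317.0], 0.71)]
swing_knob [([197.0, 373.0], 0.74), ([221.0, 344.0], 0.51)]
plunger_tip [([180.0, 261.0], 0.33)]
loupe [([245.0, 389.0], 0.54)]
grease_tin [([269.0, 456.0], 0.55)]
ring_gauge [([197.0, 370.0], 0.52), ([200.0, 241.0], 0.51)]
side [[427.4362560902153, 0.0, 325.69265477283096], [0.0, 427.4362560902153, 192.56517587952305], [0.0, 0.0, 1.0]] -0.03678506299009645 [[0.9216, -0.2573, 0.2904, 0.1187], [-0.3879, -0.6329, 0.6701, -0.8951], [0.0114, -0.7302, -0.6831, 1.032], [0.0, 0.0, 0.0, 1.0]]
setting_block [([166.0, 275.0], 0.94), ([146.0, 266.0], 0.87), ([150.0, 300.0], 0.83)]
gauging_fixture [([217.0, 345.0], 0.6)]
fence [([210.0, 338.0], 0.66)]
side_rail [([212.0, 318.0], 0.61)]
swing_knob [([202.0, 375.0], 0.74)]
plunger_tip []
loupe [([251.0, 377.0], 0.75), ([220.0, 340.0], 0.49)]
grease_tin [([250.0, 379.0], 0.64)]
ring_gauge [([186.0, 260.0], 0.54)]
[[-0.0001, -0.9648, -0.2629, 0.0702], [1.0, -0.0001, -0.0, -0.0001], [-0.0, -0.2629, 0.9648, -0.154], [0.0, 0.0, 0.0, 1.0]] [[322.53686067   0.         318.92524251]
 [  0.         322.53686067 201.21381924]
 [  0.           0.           1.        ]] 0.012878884959350283
```

View pics/scene0.png

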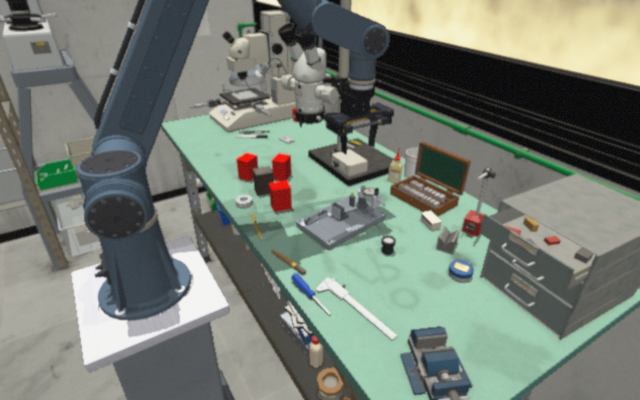

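View pics/side0.png

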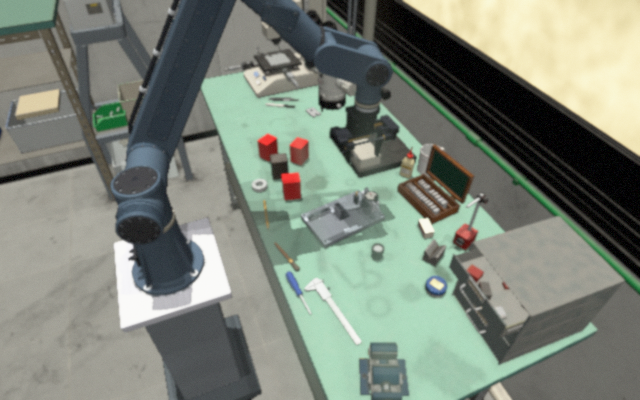

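The dark block stands at about (180,262) in scene and (165,279) in side, among three red blocks. The ring is next to it, and the fixture is at (218,343).

```bash
cat > h.py <<'E'
from rig import robot,vision
import cv2,numpy as np
from scipy.spatial.transform import Rotation as R
def cam(name):
    o=robot.get_obs();d=vision.camera(name)
    if name=='wrist':
        T=np.eye(4);T[:3,:3]=R.from_quat(o['tool_rot']).as_matrix();T[:3,3]=o['position'];d['T']=T@np.array(d['hand_eye'])
    else:d['T']=np.array(d['cam_to_world'])
    return d
def w(d,rc,z):
    r,c=rc;K=d['K'];p=np.array([(c-K[0,2])/K[0,0],(r-K[1,2])/K[1,1]]);s=p.copy()
    for _ in range(20): s=p/(1+d['k1']*(s@s))
    v=d['T'][:3,:3]@np.array([*s,1]);o=d['T'][:3,3];return o+v*(z-o[2])/v[2]
def px(d,P):
    q=np.linalg.inv(d['T'])@np.array([*P,1]);s=q[:2]/q[2];s=s*(1+d['k1']*(s@s));K=d['K'];return np.array([K[0,0]*s[0]+K[0,2],K[1,1]*s[1]+K[1,2]])
E
python3 - <<'E'
from h import *
a=cam('scene');b=cam('side')
for n,z,p,q in(('dark',.041,(181,262),(166,279)),('r1',.041,(166,246),(148,267)),('r2',.041,(166,281),(151,299)),('r3',.041,(195,280),(187,290)),('ring',.009,(201,244),(185,260)),('fixt',.022,(221,343),(217,342)),('knob',.11,(190,375),(194,371)),('loupe',.02,(245,388),(251,377)),('tin',.012,(269,461),(286,436))):
    print(n,np.round(w(a,p,z),3)[:2],np.round(w(b,q,z),3)[:2])
d=cam('wrist');cv2.imwrite('pics/w0.png',d['frame'][:,:,::-1])
E
```

```text
dark [0.433 0.27 ] [0.438 0.271]
r1 [0.431 0.401] [0.429 0.391]
r2 [0.538 0.336] [0.536 0.327]
r3 [0.444 0.157] [0.437 0.149]
ring [0.35  0.232] [0.352 0.233]
fixt [ 0.55  -0.045] [ 0.552 -0.032]
knob [ 0.646 -0.066] [ 0.641 -0.051]
loupe [ 0.592 -0.202] [ 0.593 -0.2  ]
tin [ 0.695 -0.369] [ 0.693 -0.373]
```

View pics/w0.png

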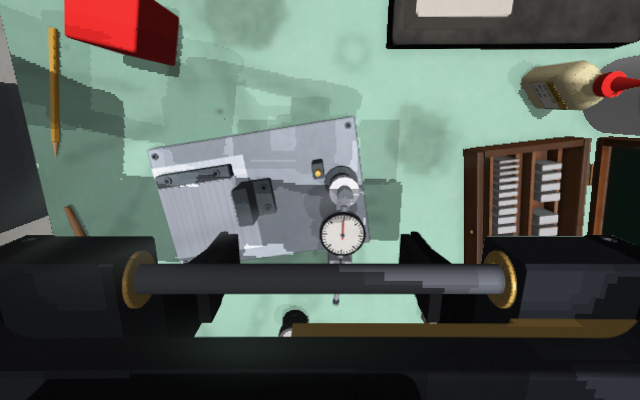

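The wrist view shows the fixture with corners at about (151,150) and (117,355), its right edge near (240,370), the dial at (233,342) and the post at (188,343). I'll move over the block now.

```bash
python3 -m handwheel '[[0.73,-0.63,0,0],[0.73,-0.63,0,0],[0.73,-0.63,0,0],[0.73,-0.63,0,0],[0.73,-0.63,0,0],[0.73,-0.63,0,0],[0.73,-0.63,0,0],[0.73,-0.63,0,0],[0.73,-0.63,0,0],[0.73,-0.63,0,0],[0.73,-0.63,0,0]]'
python3 - <<'E'
from h import *
d=cam('wrist');cv2.imwrite('pics/w1.png',d['frame'][:,:,::-1])
for m in vision.outline_of('wrist','setting_block'):
    M=m['mask'];print(m['point'],m['conf'],d['frame'][M].mean(0),M.sum())
E
```

```text
time: 2.12
position: [0.4374, 0.2184, 0.2308]
tool_rot: [0.708, 0.707, 0.001, 0.001]
ft_force: [-0.0, 0.0, -0.1]
grip_width: 0.0869
grip_force: 0.0
[133.5, 319.1] 0.86 [102.50069195  96.85441461  90.87600332] 3613
[68.3, 427.2] 0.67 [207.21747425  51.27203357  49.29988554] 5242
[239.3, 323.9] 0.62 [142.15962892  29.96257198  28.62763916] 3126
[14.4, 315.3] 0.62 [139.17346939  32.64551908  30.74356699] 2254
```

View pics/w1.png

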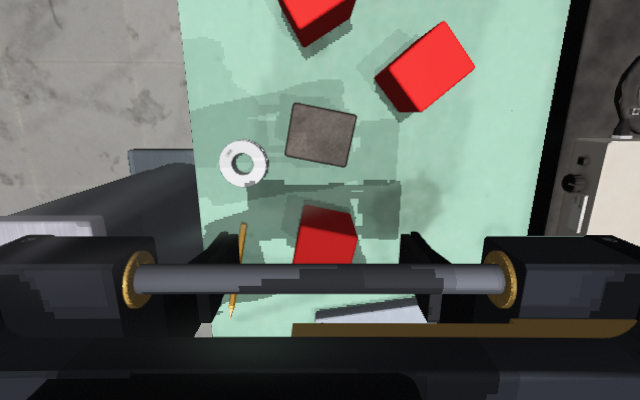

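The dark block's top corners are at about (103,293), (115,356), (166,347) and (155,286). The ring is at (163,244), with red blocks above and below.

Run:
```python
from h import *
d=cam('wrist');o=robot.get_obs();print(np.round(o['q'],2))
M=[m for m in vision.outline_of('wrist','setting_block') if d['frame'][m['mask']][:,0].mean()<125][0]['mask']
g=d['frame'].astype(int);
P=np.array([w(d,p,.082)[:2] for p in((103,293),(115,356),(166,347),(155,286))])
print('block hand',P.round(4).tolist(),P.mean(0).round(4),np.degrees(np.arctan2(*(P[1]-P[0]+P[2]-P[3])[::-1])),np.linalg.norm(P[1]-P[0]),np.linalg.norm(P[3]-P[0]))
# fixture from w0
e=dict(d);T=np.eye(4);T[:3,:3]=R.from_quat([.7071,.7071,-.0006,-.00087]).as_matrix();T[:3,3]=[.6243,.00015,.2296];e['T']=T@np.array(d['hand_eye'])
A=w(e,(151,150),.022)[:2];B=w(e,(117,355),.022)[:2];C=w(e,(240,370),.022)[:2]
u=(B-A)/np.linalg.norm(B-A);v=np.array([-u[1],u[0]])
print('fix',A,B,np.linalg.norm(B-A),(B-C)@v,'yaw',np.degrees(np.arctan2(u[1],u[0])),'orig',(A+B)/2-.075*v)
print('post',((A+B)/2-.075*v)+.0925*u+.005*v, 'seen',w(e,(188,343),.09))
```

```text
[ 0.23  0.34  1.77 -0.    1.03  0.24]
block hand [[0.4142, 0.2972], [0.471, 0.2867], [0.4639, 0.2402], [0.4066, 0.2507]] [0.4389 0.2687] -10.42758533821852 0.05776464505637088 0.04709208429041749
fix [0.43596554 0.02967382] [0.66290745 0.06648475] 0.22990797024904433 0.1445348230782027 yaw 9.213372934793245 orig [ 0.56144486 -0.02595313]
post [ 0.65195095 -0.00620731] seen [0.64640417 0.00317591 0.09      ]
```

```bash
python3 -m handwheel '[[0.168,0.005,0,0.279],[0.168,0.005,0,0.279],[0.168,0.005,0,0.279],[0.168,0.005,0,0.279],[0.168,0.005,0,0.279],[0.168,0.005,0,0.279],[0.168,0.005,0,0.279],[0.168,0.005,0,0.279],[0.168,0.005,0,0.279],[0.168,0.005,0,0.279],[0.168,0.005,0,0.279],[0.168,0.005,0,0.279],[0.168,0.005,0,0.279],[0.168,0.005,0,0.279],[0.168,0.005,0,0.279],[0.168,0.005,0,0.279],[0.168,0.005,0,0.279]]' 100
python3 - <<'E'
from h import *
o=robot.get_obs();print(o['q'],R.from_quat(o['tool_rot']).as_matrix().round(3).tolist())
d=cam('wrist');f=d['frame'].copy();c=R.from_euler('z',-10.4,degrees=True)
P=[px(d,c.apply([sx*.03,sy*.025,.082])+[.4389,.2687,0]) for sx,sy in((1,1),(1,-1),(-1,-1),(-1,1))]
cv2.polylines(f,[np.int32(P)],True,(0,255,0));cv2.imwrite('pics/w2.png',f[:,:,::-1])
E
```

```text
time: 3.73
position: [0.4378, 0.2691, 0.2305]
tool_rot: [0.996, -0.09, -0.0, 0.0]
ft_force: [0.2, -1.1, 0.2]
grip_width: 0.087
grip_force: 0.0
[ 3.33437292e-01  3.78782126e-01  1.70825231e+00 -4.51750554e-06
  1.05463949e+00  2.08461889e+00] [[0.984, -0.179, -0.0], [-0.179, -0.984, -0.0], [-0.0, 0.0, -1.0]]
```

View pics/w2.png

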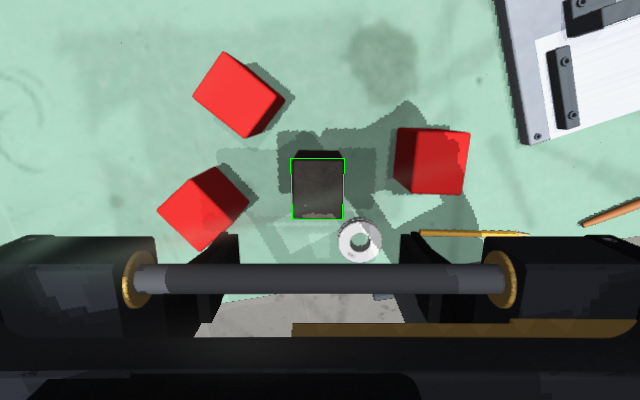

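The projected block outline matches the picture, and there is about 40 mm of room on the tightest side. I'll descend and grip.

```bash
python3 -m handwheel '[[0,0,0.1,0],[0,0,0.2,0],[0,0,0.3,0],[0,0,0.4,0],[0,0,0.48,0],[0,0,0.55,0],[0,0,0.6,0],[0,0,0.64,0],[0,0,0.665,0],[0,0,0.665,0],[0,0,0.665,0]]' 80
python3 -m handwheel '[[0,0,0,0],[0,0,0,0],[0,0,0,0],[0,0,0,0],[0,0,0,0],[0,0,0,0],[0,0,0,0],[0,0,0,0],[0,0,0,0],[0,0,0,0]]' 0 30
```

```text
time: 4.7
position: [0.4376, 0.2695, 0.031]
tool_rot: [0.996, -0.091, -0.0, 0.0]
ft_force: [0.1, -0.2, 0.5]
grip_width: 0.0697
grip_force: 0.0
time: 5.53
position: [0.4381, 0.27, 0.0318]
tool_rot: [0.996, -0.091, 0.001, -0.001]
ft_force: [0.0, 2.0, 5.6]
grip_width: 0.0499
grip_force: 29.9
```

```bash
python3 -m handwheel '[[0,0,-0.13,0],[0,0,-0.26,0],[0,0,-0.39,0],[0,0,-0.43,0],[0.126,0.95,-0.43,-0.054],[0.126,0.95,-0.43,-0.054],[0.126,0.95,-0.43,-0.054],[0.126,0.95,-0.43,-0.054],[0.126,0.95,-0.43,-0.054],[0.126,0.95,-0.43,-0.054],[0.126,0.95,-0.43,-0.054],[0.126,0.95,-0.43,-0.054],[0.126,0.95,-0.43,-0.054],[0.126,0.95,-0.43,-0.054],[0.126,0.95,-0.43,-0.054],[0.126,0.95,-0.43,-0.054],[0.126,0.95,-0.43,-0.054]]'
python3 - <<'E'
from h import *
d=cam('wrist');f=d['frame'].copy();c=R.from_euler('z',9.2,degrees=True)
P=[px(d,c.apply([sx*.1175,sy*.075,.022])+[.5614,-.026,0]) for sx,sy in((1,1),(1,-1),(-1,-1),(-1,1))]
print(np.round(P));cv2.polylines(f,[np.int32(P)],True,(0,255,0));cv2.imwrite('pics/w3.png',f[:,:,::-1])
E
```

```text
time: 6.95
position: [0.4226, -0.0163, 0.1598]
tool_rot: [0.997, 0.08, -0.0, -0.0]
ft_force: [0.1, 0.6, -5.8]
grip_width: 0.05
grip_force: 29.9
[[ 256. -152.]
 [ 467. -153.]
 [ 434.  173.]
 [ 270.  174.]]
```

View pics/w3.png

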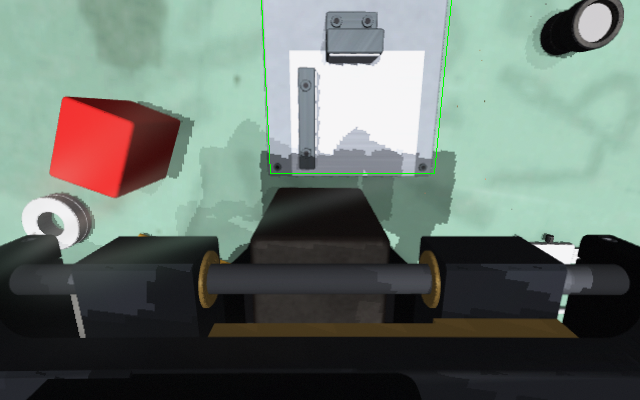

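The fixture outline fits the picture within 1–2 mm. I'll check it more finely with an enlarged overlay of the stops.

Run:
```python
from h import *
d=cam('wrist');f=cv2.resize(d['frame'][0:190,250:465],None,fx=3,fy=3,interpolation=cv2.INTER_CUBIC);c=R.from_euler('z',9.2,degrees=True)
def L(a,b,col):
    p=[(px(d,c.apply(np.array(x)/1000)+[.5614,-.026,0])-[250,0]+.5)*3 for x in(a,b)]
    print(a,b,(np.array(p)/3+[250,0]).round(1).tolist());cv2.line(f,*[tuple(int(v) for v in q) for q in p],col,1)
L((-108.5,30,38),(-26.5,30,38),(0,255,0));L((-22.5,-17,66),(-22.5,23,66),(0,255,0));L((-22.5,-17,22),(-22.5,23,22),(255,0,0));L((-117.5,-75,22),(-117.5,75,22),(255,0,0));L((-117.5,-59,22),(-12.5,-59,22),(255,0,255));L((-117.5,-75,22),(0,-75,22),(255,0,0));L((-117.5,75,22),(0,75,22),(255,0,0))
cv2.imwrite('pics/w4.png',f[:,:,::-1])
```

```text
(-108.5, 30, 38) (-26.5, 30, 38) [[319.5, 167.4], [319.4, 64.7]]
(-22.5, -17, 66) (-22.5, 23, 66) [[386.0, 52.6], [329.3, 52.7]]
(-22.5, -17, 22) (-22.5, 23, 22) [[375.6, 62.2], [327.8, 62.3]]
(-117.5, -75, 22) (-117.5, 75, 22) [[434.3, 174.2], [270.5, 174.4]]
(-117.5, -59, 22) (-12.5, -59, 22) [[416.7, 174.2], [427.0, 48.8]]
(-117.5, -75, 22) (0, -75, 22) [[434.3, 174.2], [448.0, 31.9]]
(-117.5, 75, 22) (0, 75, 22) [[270.5, 174.4], [264.4, 32.5]]
```

View pics/w4.png

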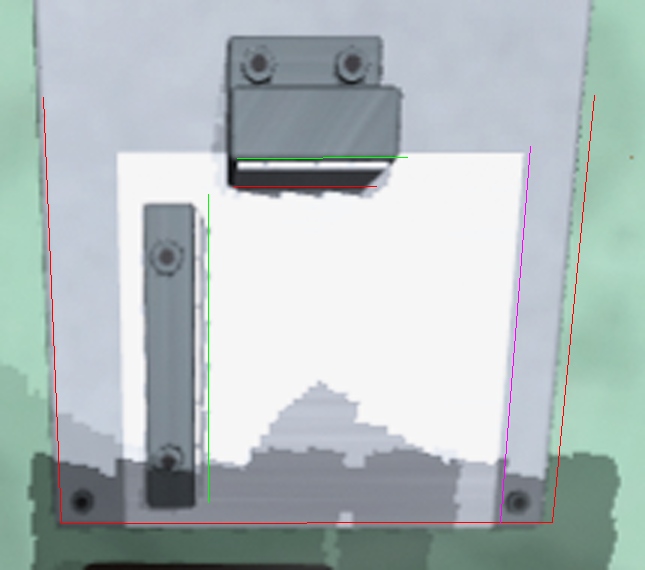

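The plate sits about 1.5 mm further to +y and 1 mm nearer than my model, and the yaw is good. With that correction I'll place the block at fixture (-72,-10).

```bash
python3 -m handwheel '[[0.104,0.067,0,0],[0.208,0.134,0,0],[0.208,0.134,0,0],[0.208,0.134,0.08,0],[0.208,0.134,0.16,0],[0.208,0.134,0.24,0],[0.208,0.134,0.3,0],[0.208,0.134,0.33,0],[0.208,0.134,0.345,0],[0.208,0.134,0.352,0],[0.208,0.134,0.352,0],[0.208,0.134,0.352,0]]'
```

```text
time: 8.05
position: [0.4918, -0.0478, 0.0553]
tool_rot: [0.997, 0.079, 0.001, 0.0]
ft_force: [0.5, -0.3, -6.4]
grip_width: 0.0497
grip_force: 29.9
```

```bash
python3 -m handwheel '[[0,0,0.004,0],[0,0,0.006,0],[0,0,0.006,0],[0,0,0.006,0]]'
```

```text
time: 8.38
position: [0.4917, -0.0479, 0.0538]
tool_rot: [0.997, 0.078, 0.001, 0.0]
ft_force: [-0.4, 0.0, 4.6]
grip_width: 0.0498
grip_force: 29.9
```

It is standing on the plate, so I'll release, retreat upward and check the result and the knob.

```bash
python3 -m handwheel '[[0,0,0,0],[0,0,0,0],[0,0,0,0],[0,0,0,0],[0,0,0,0],[0,0,0,0],[0,0,0,0],[0,0,-0.1,0],[0,0,-0.2,0],[0,0,-0.3,0],[0,0,-0.4,0],[0,0,-0.5,0],[0,0,-0.6,0],[0,0,-0.6,0]]' 80
python3 - <<'E'
from h import *
d=cam('wrist');f=d['frame'].copy();c=R.from_euler('z',9.2,degrees=True)
W=lambda x:c.apply(np.array(x)/1000)+[.5602,-.0247,0]
P=[px(d,W([-72+sx*30,-10+sy*25,104])) for sx,sy in((1,1),(1,-1),(-1,-1),(-1,1))]
cv2.polylines(f,[np.int32(P)],True,(0,255,0));
P=[px(d,W([-22.5,y,66])) for y in(-17,23)];cv2.polylines(f,[np.int32(P)],True,(255,0,0))
for a in(1.4,1.5,1.6,1.7):
    p=px(d,W([92.5-70*np.cos(a),5-70*np.sin(a),120]));print(a,p.round());cv2.circle(f,tuple(int(v) for v in p),2,(255,0,255),-1)
cv2.imwrite('pics/w5.png',f[:,:,::-1])
print([(m['point'],m['conf']) for m in vision.look_for('wrist','swing_knob')])
E
```

```text
time: 9.55
position: [0.4944, -0.0486, 0.2382]
tool_rot: [0.997, 0.079, 0.006, 0.002]
ft_force: [0.4, 0.4, 0.7]
grip_width: 0.0698
grip_force: 0.0
1.4 [383.   7.]
1.5 [384.  -3.]
1.6 [385. -14.]
1.7 [385. -25.]
[([25.9, 343.3], 0.59)]
```

View pics/w5.png

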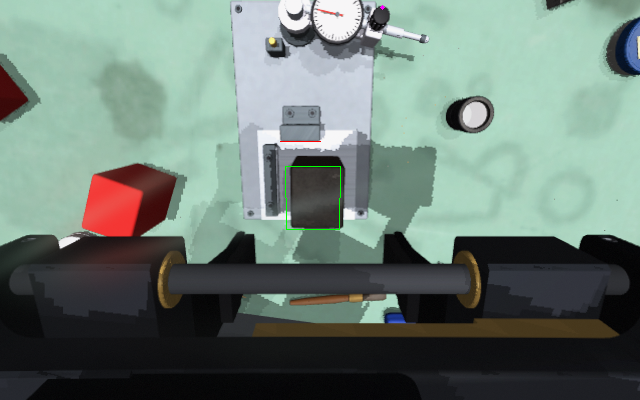

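The block stands clear of both stops. The knob is at about (12,380), with the arm swung out about 1.35 rad. I'll work out the caging path for the knob.

Run:
```python
from h import *
d=cam('wrist');o=robot.get_obs();print(o['q'].round(2) if hasattr(o['q'],'round') else o['q'])
c=R.from_euler('z',9.2,degrees=True);F=np.array([.5602,-.0247,0])
k=w(d,(11,381),.12);kf=c.inv().apply(k-F);v=np.array([92.5,5])/1000-kf[:2]
a=np.arctan2(v[1],v[0]);print('knob',k,kf,'r',np.hypot(*v),'a',a)
t=R.from_quat(o['tool_rot']).as_matrix();Y=np.arctan2(t[1,0],t[0,0]);print('toolyaw',np.degrees(Y))
piv=F+c.apply([.0925,.005,0])
yaw0=np.radians(9.2)
def tcp(a,lead):
    th=yaw0+a; X=np.array([np.cos(th),np.sin(th)]);n=np.array([-X[1],X[0]]);return piv[:2]-.07*X+lead*n
p=tcp(a,0);D=t.T@np.array([*(p-o['position'][:2]),0]);print('start',p,'shift',(D/.3).round(3),'turn',-(np.degrees(yaw0+a-Y))/360,'down',(o['position'][2]-.115)/.3)
th=yaw0+a;X=np.array([np.cos(th),np.sin(th)]);Yt=np.array([X[1],-X[0]])
for s in np.linspace(1,0,12)[1:]:
    q=tcp(a*s,.0035)-p;print([round(float(q@X)/.3,3),round(float(q@Yt)/.3,3),0,round(a*(1-s)/2/np.pi,3)])
q=tcp(0,.007)-p;print('end',(q@X/.3).round(3),(q@Yt/.3).round(3))
```

```text
[-0.32  0.35  1.75 -0.    1.04  1.09]
knob [ 0.64157123 -0.07220455  0.12      ] [ 0.07272941 -0.05990319  0.12      ] r 0.06784762923205669 a 1.2751095473057361
toolyaw 9.001995689664302
start [ 0.6412813 -0.0743373] shift [ 0.483  0.167 -0.   ] turn -0.20348999941053159 down 0.3914574270083724
[0.003, -0.039, 0, np.float64(0.018)]
[0.009, -0.065, 0, np.float64(0.037)]
[0.018, -0.09, 0, np.float64(0.055)]
[0.03, -0.115, 0, np.float64(0.074)]
[0.044, -0.138, 0, np.float64(0.092)]
[0.062, -0.158, 0, np.float64(0.111)]
[0.081, -0.177, 0, np.float64(0.129)]
[0.103, -0.194, 0, np.float64(0.148)]
[0.126, -0.207, 0, np.float64(0.166)]
[0.151, -0.219, 0, np.float64(0.184)]
[0.177, -0.227, 0, np.float64(0.203)]
end 0.188 -0.23
```

```bash
python3 -m handwheel '[[0.483,0.167,0,-0.203],[0.483,0.167,0,-0.203],[0.483,0.167,0,-0.203],[0.483,0.167,0,-0.203],[0.483,0.167,0,-0.203],[0.483,0.167,0,-0.203],[0.483,0.167,0,-0.203],[0.483,0.167,0,-0.203],[0.483,0.167,0,-0.203],[0.483,0.167,0,-0.203],[0.483,0.167,0,-0.203],[0.483,0.167,0,-0.203],[0.483,0.167,0,-0.203],[0.483,0.167,0,-0.203]]' 55
python3 - <<'E'
from h import *
o=robot.get_obs();t=R.from_quat(o['tool_rot']).as_matrix();print('yaw',np.degrees(np.arctan2(t[1,0],t[0,0]))-9.2)
d=cam('wrist');print('tip px',px(d,o['position']+[0,0,-.008]),'knob pred',px(d,[.6413,-.0743,.12]))
print([(m['point'],m['conf']) for m in vision.look_for('wrist','swing_knob')])
cv2.imwrite('pics/w6.png',d['frame'][:,:,::-1])
E
```

```text
time: 10.87
position: [0.6412, -0.0743, 0.2312]
tool_rot: [0.755, 0.656, -0.001, -0.001]
ft_force: [0.1, -0.6, 0.1]
grip_width: 0.048
grip_force: 0.0
yaw 72.83041815781155
tip px [318.68194455 247.62094429] knob pred [319.16981199 198.94327738]
[([160.0, 321.5], 0.9)]
```

View pics/w6.png

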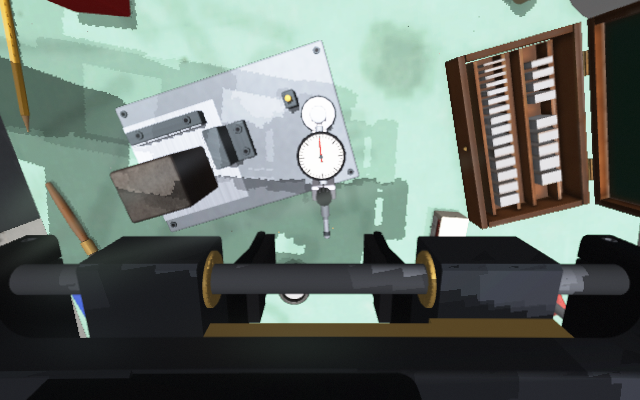

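The knob is at about (193,324), roughly 4 mm beyond the prediction in tool x and y. I'll descend around it and cage it.

```bash
python3 -m handwheel '[[0.012,0.012,0.1,0],[0.012,0.012,0.2,0],[0.012,0.012,0.3,0],[0.012,0.012,0.35,0],[0.012,0.012,0.387,0],[0.012,0.012,0.387,0],[0.012,0.012,0.387,0]]'
python3 -m handwheel '[[0,0,0,0],[0,0,0,0],[0,0,0,0],[0,0,0,0],[0,0,0,0],[0,0,0,0]]' 23 5
```

```text
time: 11.55
position: [0.6462, -0.0715, 0.1166]
tool_rot: [0.754, 0.657, -0.0, -0.0]
ft_force: [0.1, -0.8, 0.0]
grip_width: 0.0477
grip_force: 0.0
time: 12.05
position: [0.6461, -0.0714, 0.117]
tool_rot: [0.754, 0.657, 0.0, 0.0]
ft_force: [-0.1, 0.5, -0.3]
grip_width: 0.0218
grip_force: 0.0
```

```bash
python3 -m handwheel '[[-0.009,-0.03,0,0.01],[-0.009,-0.051,0,0.018],[-0.003,-0.077,0,0.037],[0.006,-0.102,0,0.055],[0.018,-0.127,0,0.074],[0.032,-0.15,0,0.092],[0.05,-0.17,0,0.111],[0.069,-0.189,0,0.129],[0.091,-0.206,0,0.148],[0.114,-0.219,0,0.166],[0.139,-0.231,0,0.184],[0.165,-0.239,0,0.202],[0.17,-0.24,0,0.202],[0.176,-0.242,0,0.202],[0.176,-0.242,0,0.202],[0.176,-0.242,0,0.202]]'
python3 - <<'E'
from h import *
o=robot.get_obs();c=R.from_euler('z',9.2,degrees=True);print(c.inv().apply(np.array(o['position'])-[.5602,-.0247,0]),o['grip_force'])
d=cam('scene');f=d['frame'][150:270,270:430];a=cv2.resize(f,None,fx=3.2,fy=3.2,interpolation=cv2.INTER_CUBIC)
d=cam('side');b=cv2.resize(d['frame'][150:270,270:430],None,fx=3.2,fy=3.2,interpolation=cv2.INTER_CUBIC)
cv2.imwrite('pics/s7.png',cv2.resize(np.hstack([a,b]),(800,300))[:,:,::-1])
E
```

```text
time: 13.38
position: [0.5811, -0.0099, 0.1166]
tool_rot: [0.997, 0.083, -0.0, 0.0]
ft_force: [-2.1, -3.4, 1.0]
grip_width: 0.02
grip_force: 1.6
[0.02298654 0.01128009 0.11659754] 1.5949232876300812
```

```bash
python3 -m handwheel '[[0,-0.005,0,0],[0,-0.01,0,0],[0,-0.01,0,0],[0,-0.01,0,0]]'
python3 -c "
from h import *
o=robot.get_obs();c=R.from_euler('z',9.2,degrees=True);print(c.inv().apply(np.array(o['position'])-[.5602,-.0247,0]))"
```

```text
time: 13.82
position: [0.581, -0.009, 0.1166]
tool_rot: [0.997, 0.083, -0.0, 0.002]
ft_force: [-2.6, -9.6, 0.0]
grip_width: 0.0215
grip_force: 5.0
[0.02305339 0.01221552 0.11660926]
```

The force climbs steeply with almost no motion, so the arm is on its home stop. I'll back off, raise and look.

```bash
python3 -m handwheel '[[0,0.018,0,0],[0,0.018,0,0],[0,0.018,0,0],[0,0.018,-0.1,0],[0,0.018,-0.2,0],[0,0.018,-0.3,0],[0,0.018,-0.38,0],[0,0.018,-0.38,0],[0,0.018,-0.38,0]]'
python3 - <<'E'
from h import *
o=robot.get_obs();t=R.from_quat(o['tool_rot']).as_matrix();print('yaw',np.degrees(np.arctan2(t[1,0],t[0,0])))
D=t.T@(np.array([.4917,-.0479,.0538])-o['position'])/.3;print('shift',D)
d=cam('wrist');cv2.imwrite('pics/w8.png',d['frame'][:,:,::-1])
E
```

```text
time: 14.57
position: [0.5828, -0.0108, 0.2322]
tool_rot: [0.997, 0.082, 0.002, 0.0]
ft_force: [-0.8, 0.7, -0.3]
grip_width: 0.0204
grip_force: 0.0
yaw 9.400728755643893
shift [-0.32219343  0.07213325  0.59334338]
```

View pics/w8.png

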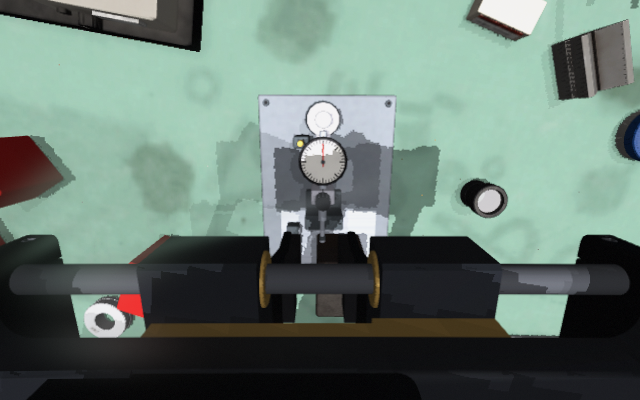

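The arm lies straight over the fence, at home. Now I'll regrip the block.

```bash
python3 -m handwheel '[[-0.1,0.03,0,0],[-0.2,0.05,0,0],[-0.3,0.07,0,0],[-0.322,0.072,0,0],[-0.322,0.072,0,0],[-0.322,0.072,0.1,0],[-0.322,0.072,0.2,0],[-0.322,0.072,0.3,0],[-0.322,0.072,0.4,0],[-0.322,0.072,0.5,0],[-0.322,0.072,0.56,0],[-0.322,0.072,0.59,0],[-0.322,0.072,0.592,0],[-0.322,0.072,0.592,0]]' 80 20
python3 -m handwheel '[[0,0,0,0],[0,0,0,0],[0,0,0,0],[0,0,0,0],[0,0,0,0],[0,0,0,0],[0,0,0,0],[0,0,0,0],[0,0,0,0],[0,0,0,0]]' 0 20
python3 -c "
from h import *
o=robot.get_obs();c=R.from_euler('z',9.2,degrees=True);print(c.inv().apply(np.array(o['position'])-[.5602,-.0247,0]))"
```

```text
time: 15.78
position: [0.4906, -0.0483, 0.0524]
tool_rot: [0.997, 0.082, -0.0, -0.0]
ft_force: [0.2, 0.2, 0.3]
grip_width: 0.0693
grip_force: 0.0
time: 16.62
position: [0.4904, -0.0485, 0.0539]
tool_rot: [0.997, 0.081, 0.001, 0.0]
ft_force: [0.3, 1.1, 7.2]
grip_width: 0.0501
grip_force: 20.0
[-0.07267807 -0.01236812  0.05393321]
```

```bash
python3 -m handwheel '[[0,0,-0.003,0],[0,0,-0.003,0],[0,-0.008,-0.003,0],[0,-0.016,-0.003,0],[0,-0.024,-0.003,0],[0,-0.032,-0.003,0],[0,-0.04,-0.003,0],[0.008,-0.04,-0.003,0],[0.016,-0.04,-0.003,0],[0.024,-0.04,-0.003,0],[0.032,-0.04,-0.003,0],[0.04,-0.04,-0.003,0],[0.045,-0.04,-0.003,0],[0.045,-0.04,-0.003,0],[0.045,-0.04,-0.003,0]]'
```

```text
time: 17.87
position: [0.4984, -0.0332, 0.0541]
tool_rot: [0.997, 0.082, -0.003, -0.001]
ft_force: [-5.2, -0.0, 8.5]
grip_width: 0.0498
grip_force: 20.0
```

```bash
python3 -m handwheel '[[0.005,0,0,0],[0.01,0,0,0],[0.014,0,0,0],[0.014,0,0,0],[0.014,0,0,0]]'
python3 -c "
from h import *
o=robot.get_obs();c=R.from_euler('z',9.2,degrees=True);print(c.inv().apply(np.array(o['position'])-[.5602,-.0247,0]),c.inv().apply(o['ft_force']))"
```

```text
time: 18.28
position: [0.5021, -0.0324, 0.0541]
tool_rot: [0.997, 0.082, -0.003, -0.001]
ft_force: [-5.1, -0.2, 8.5]
grip_width: 0.0498
grip_force: 20.0
[-0.05857989  0.0016511   0.05413184] [-5.11176197  0.60839371  8.50192216]
```

```bash
python3 -m handwheel '[[0,0,-0.004,0],[0,0,-0.005,0],[0,0,-0.005,0],[0,0,-0.005,0]]'
python3 -c "
from h import *
o=robot.get_obs();c=R.from_euler('z',9.2,degrees=True);print(c.inv().apply(np.array(o['position'])-[.5602,-.0247,0]),c.inv().apply(o['ft_force']))"
```

```text
time: 18.62
position: [0.5037, -0.033, 0.0544]
tool_rot: [0.997, 0.082, -0.002, -0.001]
ft_force: [-3.5, 0.8, -6.4]
grip_width: 0.05
grip_force: 19.9
[-0.05712784  0.00083241  0.05443739] [-3.31015796  1.32275798 -6.4278675 ]
```

```bash
python3 -m handwheel '[[0,0,0.003,0],[0,0,0.003,0],[0.003,0,0.003,0],[0.006,0,0.003,0],[0.01,0,0.003,0],[0.01,0,0.003,0],[0.01,0,0.003,0]]'
python3 -c "
from h import *
o=robot.get_obs();c=R.from_euler('z',9.2,degrees=True);print(c.inv().apply(np.array(o['position'])-[.5602,-.0247,0]),c.inv().apply(o['ft_force']))"
```

```text
time: 19.2
position: [0.5058, -0.0331, 0.0542]
tool_rot: [0.997, 0.082, -0.003, -0.001]
ft_force: [-7.6, -1.5, -1.7]
grip_width: 0.0502
grip_force: 19.9
[-0.05500464  0.00040077  0.05417176] [-7.74085522 -0.30907251 -1.73633328]
```

```bash
python3 -m handwheel '[[0.003,0,0,0],[0.006,0,0,0],[0.006,0,0,0],[0.006,0,0,0]]'
python3 -m handwheel '[[0,-0.004,0,0],[0,-0.008,0,0],[0,-0.01,0,0],[0,-0.01,0,0],[0,-0.01,0,0]]'
python3 -c "
from h import *
o=robot.get_obs();c=R.from_euler('z',9.2,degrees=True);print(c.inv().apply(np.array(o['position'])-[.5602,-.0247,0]),c.inv().apply(o['ft_force']))"
```

```text
time: 19.53
position: [0.5059, -0.0331, 0.0542]
tool_rot: [0.997, 0.082, -0.004, -0.001]
ft_force: [-11.3, -5.0, 1.5]
grip_width: 0.0498
grip_force: 20.0
time: 19.95
position: [0.5057, -0.0315, 0.0542]
tool_rot: [0.997, 0.082, -0.004, 0.0]
ft_force: [-12.4, -9.4, 1.1]
grip_width: 0.0498
grip_force: 20.0
[-0.05492515  0.00198913  0.05423183] [-13.7827786   -7.25336817   1.10450858]
```

```bash
python3 -m handwheel '[[0,-0.004,0,0],[0,-0.008,0,0],[0,-0.01,0,0],[0,-0.01,0,0],[0,-0.01,0,0]]'
python3 -c "
from h import *
o=robot.get_obs();c=R.from_euler('z',9.2,degrees=True);print(c.inv().apply(np.array(o['position'])-[.5602,-.0247,0]),c.inv().apply(o['ft_force']),o['moment'])"
```

```text
time: 20.37
position: [0.5052, -0.0287, 0.0542]
tool_rot: [0.997, 0.082, -0.004, 0.0]
ft_force: [-12.5, -10.6, 2.0]
grip_width: 0.05
grip_force: 20.0
[-0.05487862  0.0048621   0.05423168] [-14.01137924  -8.45772227   1.98490997] [-1.72625629  1.84595041 -0.10395732]
```

```bash
python3 -m handwheel '[[-0.002,-0.004,0,0],[-0.002,-0.008,0,0],[-0.002,-0.01,0,0],[-0.002,-0.01,0,0],[-0.002,-0.01,0,0]]'
python3 -c "
from h import *
o=robot.get_obs();c=R.from_euler('z',9.2,degrees=True);print(c.inv().apply(np.array(o['position'])-[.5602,-.0247,0]),c.inv().apply(o['ft_force']),o['moment'])"
```

```text
time: 20.78
position: [0.5049, -0.0263, 0.0542]
tool_rot: [0.997, 0.083, -0.004, 0.001]
ft_force: [-10.6, -11.3, -1.3]
grip_width: 0.0501
grip_force: 20.0
[-0.05486014  0.00731008  0.05421835] [-12.25344817  -9.44586175  -1.29267409] [-1.97661334  1.68518444 -0.0789868 ]
```

```bash
python3 -m handwheel '[[0,-0.004,0,0],[0,-0.007,0,0],[0,-0.007,0,0],[0,-0.007,0,0]]'
python3 -c "
from h import *
o=robot.get_obs();c=R.from_euler('z',9.2,degrees=True);print(c.inv().apply(np.array(o['position'])-[.5602,-.0247,0]),c.inv().apply(o['ft_force']),o['moment'])"
```

```text
time: 21.12
position: [0.5049, -0.0261, 0.0543]
tool_rot: [0.997, 0.083, -0.003, 0.002]
ft_force: [-11.7, -19.6, -1.3]
grip_width: 0.0499
grip_force: 20.0
[-0.0548031   0.00743656  0.05429083] [-14.71466941 -17.43409811  -1.34472714] [-3.36600243  1.89621587 -0.13499175]
```

```bash
python3 -m handwheel '[[0,0.001,0.001,0],[0,0.001,0.001,0],[0,0.001,0.001,0],[0,0.001,0.001,0],[0,0.001,0.001,0],[0,0.001,0.001,0],[0,0.001,0.001,0],[0,0.001,0.001,0]]' 0 35
python3 - <<'E'
from h import *
o=robot.get_obs();c=R.from_euler('z',9.2,degrees=True);print(c.inv().apply(np.array(o['position'])-[.5602,-.0247,0]),c.inv().apply(o['ft_force']),R.from_quat(o['tool_rot']).as_matrix()[:,2])
F=[]
for n in('scene','side'):
    d=cam(n);F.append(cv2.resize(d['frame'][160:260,290:420],(400,308),interpolation=cv2.INTER_CUBIC))
d=cam('wrist');F=[np.hstack(F),cv2.resize(d['frame'][0:240,120:540],(800,290)) ]
cv2.imwrite('pics/f9.png',np.vstack(F)[:,:,::-1])
E
```

```text
time: 21.78
position: [0.5049, -0.0262, 0.0543]
tool_rot: [0.997, 0.083, -0.003, 0.002]
ft_force: [-13.1, -18.4, 1.6]
grip_width: 0.0503
grip_force: 35.0
[-0.05482256  0.00739483  0.05426258] [-15.82806932 -16.04454441   1.61861284] [-0.00635302 -0.00476181 -0.99996848]
```

View pics/f9.png

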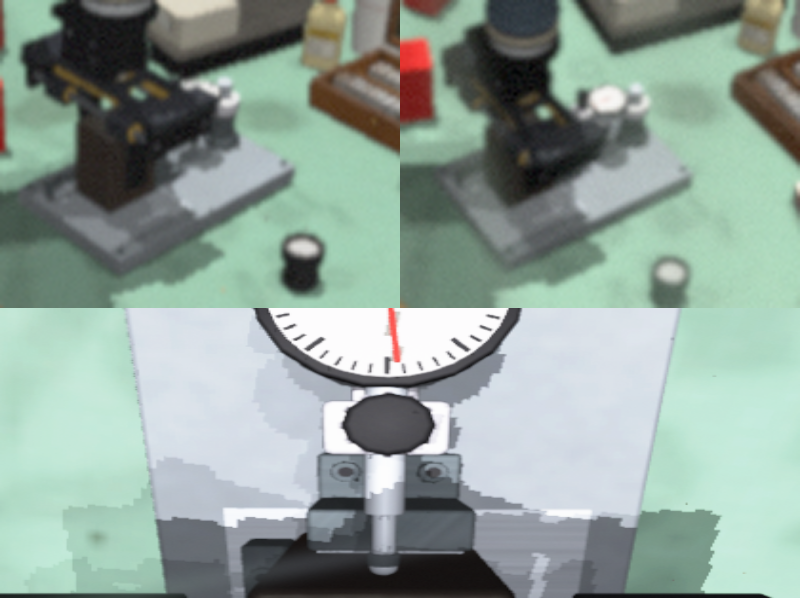

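The wrist view shows the needle swung from 12 to about 6 o'clock, with the plunger nose on the block's face and the arm straight over the fence. The forces of about 16 N on each axis are steady, so I'm handing in.

```bash
python3 -c "
from rig import job;print(job.hand_in())"
```

```text
the job is handed in; nothing more can be done
None
```

I handed the job in with the block held at about 16 N against both the fence and the side rail, the indicator arm on its home stop and the plunger pushed in; no verdict was returned.

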